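# Make up two sampling kits at the lab bench

## Robot

A 6-joint arm with a two-finger parallel gripper is mounted at the origin on the work surface. World frame = base frame: x ahead of the robot, y to its left, z up, the work surface at z = 0. Lengths are in m, angles in rad, forces in N, time in s.
With the tool pointing down it reaches from about 0.4 to 0.825 m from the base axis. Payload 7 kg.
Tool frame: the origin (TCP) lies midway between the tips of the shut fingers; the grasp point (between the pads) lies 19 mm behind it (grip_point_offset is the distance from the TCP to the grasp point, in m); z points along the fingers, y is the line along which they close (so a half turn about z gives the same grasp; the last joint's range is limited). The gripper opens to 88 mm and grips with 3 to 60 N. Pads are 19 mm wide; open, the fingers measure 130 mm over their backs; the gripper's body (78 mm by 193 mm) begins 47 mm behind the grasp point.
Start: joints at [1.624, 0.359, 0.012, 0, -1.224, -0.288], TCP at [0.157, 0.656, 0.227] pointing down, gripper open.
Joint ranges: [-3.07, 3.07], [-1.43, 2.12], [-1.02, 1.25], [-3.03, 1.67], [-3.05, -0], [-3.03, 3.03]. Speed limits (rad/s): [2.39, 2.39, 3.01, 3.14, 3.14, 3.14].

## Interface

Orientations are given as [roll, pitch, yaw] about the fixed x, y, z axes, in that order (R = Rz(yaw) Ry(pitch) Rx(roll)).
In Python, from station import get_state, grab_frame, camera_params, job_done, grip_point_offset gives the robot as it stands.
- The arm moves only by the shell command python3 -m creep 'ROWS' [FORCE]. ROWS is JSON, a list that holds one entry, the list of rows, each a list of 7 numbers: the finger opening in cm, from 0 to 8.76, then the shift along the tool's x, y, z in cm, then the turn, a rotation vector about the tool's x, y, z in rad. In form: [[[fingers, tx, ty, tz, wx, wy, wz], ...]]. A call has 1 to 20 rows; each row is the pose to reach, as a shift and turn from the pose commanded when the call began, along the tool's axes at that moment; what a row does not reach only later rows make up. A row lasts 1/8 s, in which the tool goes at most 62.5 mm and 10.7 degrees, less where a joint would pass 70% of its speed; a pose out of reach is approached as far as the arm can. A call with a gripper value outside its range is refused whole. The fingers move at their own pace and stop on an object; FORCE is the grip in N (left out, the last holds). Time passes only in rows, so rows that repeat a pose let the fingers close. It gives the time, the measured TCP pose, the force, the opening and the grip force at its end, in the units of the state.
- get_state(): the state, without advancing time (a new reading comes with each control period).
- grab_frame(name): name is "side" or "top"; returns the picture (400x640x3 uint8, blue, green, red); there is no depth.
- camera_params(name): a dict with "vertical_fov" (degrees; the focal length in pixels is half the picture's height over the tangent of half this angle, whatever the lens; pixels are square), "cx", "cy" (the principal point, pixels), "k1" (the pictures are not rectified: a ray, as slopes to the right and down, at radius r is drawn at 1 + k1 r^2 times it, then the intrinsics apply), "view" (4x4, takes a point from world to camera coordinates). Camera axes: x right, y down, z forward; pixel columns grow to the right and rows downward; lengths in m; the calibration is good to about 2 mm. A picture is of the moment at which its call begins. camera_params takes no time and is no camera call.
- job_done(): hands the job in; it is judged then, once.
The state is a dict: "t": time; "q": joint angles; "qd": joint speeds; "joint_efforts": joint torques, N m; "eef_pos": TCP position; "ee_rot": TCP orientation; "force": force on the tool from outside, world axes, zero at the start; "moment": the same for the moment, N m; "width": finger opening in m; "gripper_force": force on a finger pad.
Only numpy, scipy, OpenCV 4.12 (cv2) and the standard library are available. Lean on these libraries where they do the work, as an engineer would, in place of code of your own. Each camera call takes 0.05 s, during which the arm holds its last target. There are 200 camera calls.

## Task

Make up the two sampling kits, one item to a compartment: the blue-capped vial and the amber bottle go in the two compartments of the orange tray; in the blue tray the violet carton goes in the middle compartment, with the green-capped vial and the red-lidded jar in the compartments either side of it. Everything stands upright on the compartment floors and nothing may tip over on the way; leave the pink-capped vial and the yellow-capped white bottle where they stand.

Things in the scene. Friction and masses are not known exactly. Their poses are not given: they have to be found in the camera images.
- orange_tray: orange kit tray with two equal open compartments side by side along its own y axis; fixed to the bench. Outer size 72 mm (x) by 140 mm (y), 25 mm high; walls, dividers and floor 4 mm thick, so things stand 4 mm above the bench. Origin: centre of its underside, z up. The compartments are centred at y = -34 and +34 mm and measure 64 mm (x) by 64 mm (y) inside.
- blue_tray: blue kit tray with three equal open compartments side by side along its own y axis; fixed to the bench. Outer size 80 mm (x) by 232 mm (y), 25 mm high; walls, dividers and floor 4 mm thick, so things stand 4 mm above the bench. Origin: centre of its underside, z up. The compartments are centred at y = -76, 0 and +76 mm and measure about 72 by 72 mm inside.
- blue_vial: sample vial with a blue screw cap: upright plain cylinder 28 mm in diameter, 93 mm tall, the top 18 mm the cap, the rest milky white with a paper label; about 40 g. Loose on the bench. Origin: centre of the underside; z up.
- green_vial: sample vial with a green screw cap: upright plain cylinder 28 mm in diameter, 93 mm tall, the top 18 mm the cap, the rest milky white with a paper label; about 40 g. Loose on the bench. Origin: centre of the underside; z up.
- amber_bottle: brown amber bottle with a black cap: cylinder 40 mm in diameter up to 62 mm, then a short shoulder, cap 28 mm in diameter, 88 mm tall in all; about 90 g. Loose on the bench. Origin: centre of the underside; z up.
- red_jar: wide specimen jar with a red lid: upright plain cylinder 54 mm in diameter, 65 mm tall, the top 18 mm the lid; about 70 g. Loose on the bench. Origin: centre of the underside; z up.
- carton: upright violet carton with a paper band: 56 mm (its x) by 36 mm (its y), 75 mm tall; about 60 g. Loose on the bench. Origin: centre of the underside; z up.
- pink_vial: sample vial with a pink screw cap: upright plain cylinder 28 mm in diameter, 93 mm tall, the top 18 mm the cap, the rest milky white with a paper label; about 40 g. Loose on the bench. Origin: centre of the underside; z up. Not wanted: leave it where it stands.
- white_bottle: white bottle with a yellow cap: cylinder 40 mm in diameter up to 62 mm, then a short shoulder, cap 28 mm in diameter, 88 mm tall in all; about 90 g. Loose on the bench. Origin: centre of the underside; z up. Not wanted: leave it where it stands.

How it is judged:
By the outcome, as a careful person would: the job done as asked, in the order asked, and still so for the second after the job is handed in, with the robot touching nothing.
It also fails if it takes over 125 s, if anything falls off the work surface, if the arm or the gripper's body presses on something with over 40 N, if the wrist force passes 120 N, or if a joint passes its speed limit or range.

## Working session

There is one attempt and no reset: what is moved stays moved. The work goes in short steps, Python scripts to look and compute and a shell command to move; the robot and the scene stay as the last step left them, time stands still between calls to the robot, and variables do not carry over. Pictures are saved under pics/ and viewed, at most 14 in all, crops included, and the job is handed in when it is done.

```bash
mkdir -p pics; ls; cat > h.py <<'E'
import numpy as np, cv2
from station import *
def snap(n,f):
    im=grab_frame(n); cv2.imwrite(f,im); return im
def cam(n):
    p=camera_params(n); f=200/np.tan(np.radians(p["vertical_fov"])/2)
    return p,f,np.array(p["view"])
def ray(n,uv):
    p,f,V=cam(n); d=(np.array(uv,float)-[p["cx"],p["cy"]])/f
    s=d.copy()
    for _ in range(30): s=d/(1+p["k1"]*(s@s))
    R=V[:3,:3]; return -R.T@V[:3,3], R.T@np.array([s[0],s[1],1])
def onz(n,uv,z):
    o,d=ray(n,uv); return (o+d*(z-o[2])/d[2])
def proj(n,P):
    p,f,V=cam(n); c=V[:3,:3]@np.array(P)+V[:3,3]; s=c[:2]/c[2]
    return s*(1+p["k1"]*(s@s))*f+[p["cx"],p["cy"]]
E
python3 - <<'E'
from h import *
for n in("top","side"):
    snap(n,f"pics/{n}0.png"); p,f,V=cam(n); print(n,p["k1"],f,-V[:3,:3].T@V[:3,3],V[:3,:3].round(2).tolist())
s=get_state(); print(s["eef_pos"],s["ee_rot"],s["t"],grip_point_offset, s["width"])
E
```

```text
pics
top -0.054545638535181254 369.11027438149813 [0.46668168 0.01177475 0.81952321] [[-0.02, -1.0, -0.0], [-1.0, 0.02, -0.06], [0.06, -0.0, -1.0]]
side -0.031189685270309072 376.6612659419515 [0.28926932 0.72635602 0.55101675] [[-0.96, -0.28, -0.03], [-0.14, 0.55, -0.83], [0.25, -0.79, -0.56]]
[0.15695962 0.65607878 0.2257374 ] [ 3.14015723e+00 -1.52044565e-04 -2.34840058e-01] 0.1 0.0188 0.08784774790522924
```

View pics/top0.png

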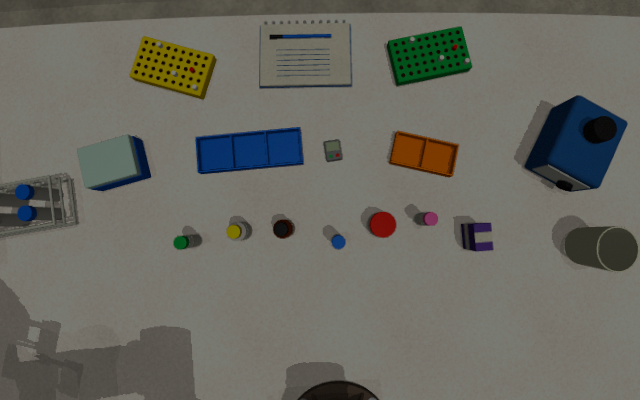

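View pics/side0.png

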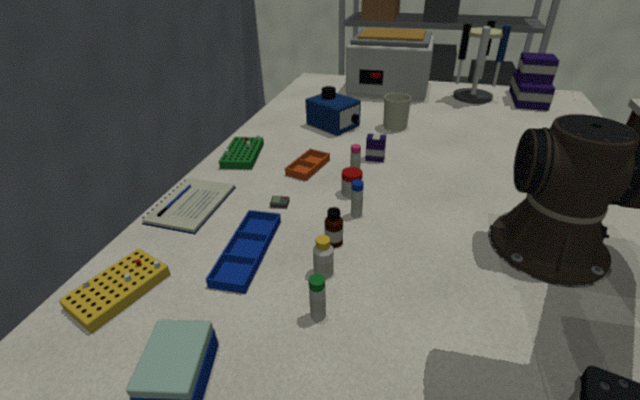

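The top view shows the blue tray at (248,150), the orange tray at (423,153), and the objects in a row at rows 218–243. From left to right they are the green vial (181,242), yellow bottle (235,231), amber (283,228), blue (338,241), red jar (383,224), pink (430,218) and carton (477,236). The side view agrees with this.

```bash
python3 - <<'E'
from h import *
im=cv2.imread("pics/top0.png"); hsv=cv2.cvtColor(im,cv2.COLOR_BGR2HSV)
R={"green":((165,230,200,255),(45,85),84),"yellow":((222,220,250,245),(18,35),79),"blue":((325,230,350,252),(95,125),84),
"red":((365,205,402,242),(170,10),56),"pink":((418,208,442,230),(150,172),84),"blue_tray":((190,122,310,178),(100,125),25),"orange_tray":((385,128,462,180),(4,20),25),"carton":((455,215,500,255),(118,150),75)}
for k,((a,b,c,d),(h0,h1),z) in R.items():
    H=hsv[b:d,a:c]; hh=H[...,0]; m=((hh>=h0)&(hh<=h1)) if h0<h1 else ((hh>=h0)|(hh<=h1))
    m=(m&(H[...,1]>90)&(H[...,2]>25)).astype(np.uint8)
    cs,_=cv2.findContours(m,cv2.RETR_EXTERNAL,cv2.CHAIN_APPROX_NONE); ct=np.vstack([q for q in cs if len(q)>8]) if k=="carton" else max(cs,key=cv2.contourArea)
    ct=cv2.convexHull(ct)
    M=cv2.moments(ct); uv=np.array([M["m10"],M["m01"]])/M["m00"]+[a,b]
    print(k,uv.round(1),M["m00"],onz("top",uv,z/1000).round(4))
    if "tray" in k or k=="carton":
        r=cv2.minAreaRect(ct); bx=cv2.boxPoints(r)+[a,b]
        for zz in ((0,.025) if "tray" in k else (.075,)):
            W=np.array([onz("top",q,zz)[:2] for q in bx]); print("  z",zz,W.round(3).tolist(),"L",np.linalg.norm(np.diff(W,axis=0),axis=1).round(3))
# amber: dark cap
g=im[218:240,272:296].max(2); m=(g<45).astype(np.uint8)
cs,_=cv2.findContours(m,cv2.RETR_EXTERNAL,cv2.CHAIN_APPROX_NONE);ct=max(cs,key=cv2.contourArea);M=cv2.moments(ct);uv=np.array([M["m10"]/M["m00"]+272,M["m01"]/M["m00"]+218]);print("amber",uv,onz("top",uv,.079))
def crop(x,y,w,h,s): return cv2.resize(im[y:y+h,x:x+w],None,fx=s,fy=s,interpolation=cv2.INTER_CUBIC)
o=np.zeros((600,800,3),np.uint8)
c=crop(190,120,120,60,5); o[:300,:600]=c
c=crop(385,125,80,56,5); o[300:580,:400]=c
c=crop(452,212,50,45,8)[:300,:400]; o[300:600,400:800]=c
c=crop(270,216,28,26,7); o[:c.shape[0],600:600+c.shape[1]]=c
cv2.imwrite("pics/c1.png",np.clip(o*1.5,0,255).astype(np.uint8))
E
```

```text
green [181.1 242. ] 153.0 [0.4286 0.3075 0.084 ]
yellow [233.7 231.3] 162.5 [0.4485 0.2024 0.079 ]
blue [337.9 241.6] 133.0 [ 0.4253 -0.0064  0.084 ]
red [382.3 224.3] 529.5 [ 0.4579 -0.0994  0.056 ]
pink [430.  218.4] 153.5 [ 0.4685 -0.1913  0.084 ]
blue_tray [248.7 150.2] 3949.0 [0.6231 0.1832 0.025 ]
  z 0 [[0.662, 0.314], [0.68, 0.073], [0.595, 0.066], [0.576, 0.305]] L [0.241 0.086 0.239]
  z 0.025 [[0.656, 0.304], [0.674, 0.072], [0.591, 0.065], [0.573, 0.296]] L [0.233 0.083 0.232]
orange_tray [423.8 153.7] 2243.0 [ 0.6097 -0.1983  0.025 ]
  z 0 [[0.593, -0.124], [0.67, -0.143], [0.636, -0.287], [0.559, -0.267]] L [0.079 0.148 0.08 ]
  z 0.025 [[0.589, -0.12], [0.663, -0.138], [0.631, -0.278], [0.556, -0.259]] L [0.077 0.144 0.077]
carton [476.8 236.3] 764.0 [ 0.4305 -0.2885  0.075 ]
  z 0.075 [[0.456, -0.256], [0.46, -0.317], [0.404, -0.32], [0.4, -0.26]] L [0.06  0.056 0.06 ]
amber [282.77911647 228.18942436] [0.45346659 0.10347665 0.079     ]
```

View pics/c1.png

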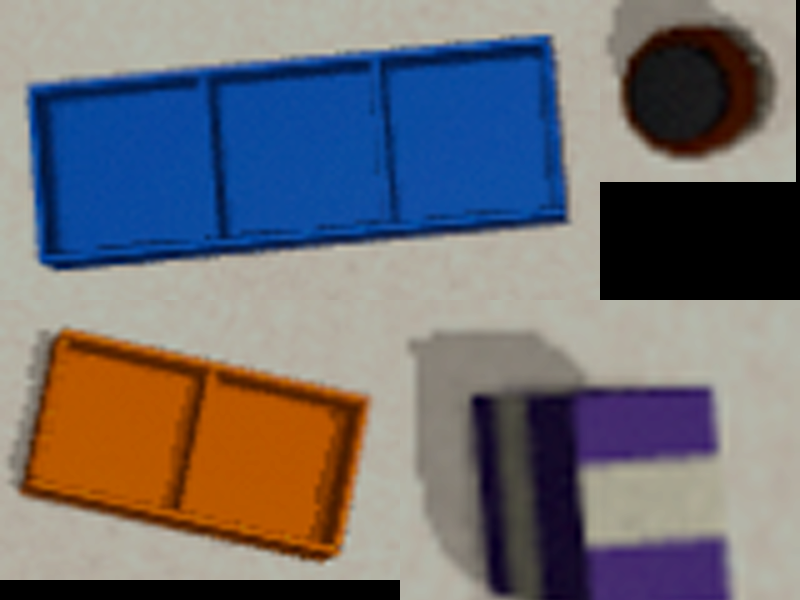

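The crops show the blue tray rim corners clearly, with the tray tilted about +0.08 rad. The orange tray is tilted about -0.225 rad. The carton's top face is at top-picture pixels (474–491, 223–250), with its long side along world x. I'll use yaw -π/2 so the fingers close along world x, and go to above the blue vial first.

```bash
cat > go.py <<'E'
import sys
from h import *
from scipy.spatial.transform import Rotation as Ro
s=get_state(); R=Ro.from_euler("xyz",s["ee_rot"])
print("t",round(s["t"],2),"pos",np.round(s["eef_pos"],4),"rot",np.round(s["ee_rot"],3),"w",round(s["width"],4))
for a in sys.argv[1:]:
    x,y,z,yaw=map(float,a.split(",")); 
    print(a,"cm",(R.inv().apply(np.array([x,y,z])-s["eef_pos"])*100).round(2),"turn",(R.inv()*Ro.from_euler("xyz",[np.pi,0,yaw])).as_rotvec().round(3))
E
python3 -m creep '[[[8.7,29.6,19.2,0,0,0,0.5],[8.7,29.6,19.2,0,0,0,0.8],[8.7,29.6,19.2,0,0,0,1.1],[8.7,29.6,19.2,0,0,0,1.336],[8.7,29.6,19.2,0,0,0,1.336],[8.7,29.6,19.2,0,0,0,1.336],[8.7,41.5,58.1,5,0,0,1.336],[8.7,41.5,58.1,9.5,0,0,1.336],[8.7,41.5,58.1,9.5,0,0,1.336],[8.7,41.5,58.1,9.5,0,0,1.336],[8.7,41.5,58.1,9.5,0,0,1.336],[8.7,41.5,58.1,9.5,0,0,1.336],[8.7,41.5,58.1,9.5,0,0,1.336],[8.7,41.5,58.1,9.5,0,0,1.336],[8.7,41.5,58.1,9.5,0,0,1.336],[8.7,41.5,58.1,9.5,0,0,1.336]]]'
python3 go.py 0.4253,-0.0064,0.041,-1.571
```

```text
t: 2.1
eef_pos: [0.4258, -0.0042, 0.1319]
ee_rot: [-3.141, 0.0, -1.57]
force: [0.0, 0.3, -0.1]
width: 0.0874
gripper_force: 0.0
t 2.1 pos [ 0.4258 -0.0042  0.1319] rot [-3.141  0.    -1.57 ] w 0.0874
0.4253,-0.0064,0.041,-1.571 cm [0.22 0.06 9.09] turn [-0.001  0.     0.001]
```

```bash

python3 -m creep '[[[8.7,0.2,0.05,4,0,0,0],[8.7,0.2,0.05,7.5,0,0,0],[8.7,0.2,0.05,9.1,0,0,0],[8.7,0.2,0.05,9.1,0,0,0],[5,0.2,0.05,9.1,0,0,0],[2,0.2,0.05,9.1,0,0,0],[2,0.2,0.05,9.1,0,0,0],[2,0.2,0.05,9.1,0,0,0],[2,0.2,0.05,9.1,0,0,0],[2,0.2,0.05,9.1,0,0,0],[2,0.2,0.05,8,0,0,0],[2,0.2,0.05,5,0,0,0],[2,0.2,0.05,1,0,0,0],[2,0.2,0.05,-2.5,0,0,0],[2,0.2,0.05,-2.5,0,0,0]]]' 15
python3 go.py 0.6034,-0.232,0.10,-1.796 0.6034,-0.232,0.047,-1.796
```

```text
t: 3.98
eef_pos: [0.4268, -0.0065, 0.1599]
ee_rot: [-3.136, 0.002, -1.57]
force: [-0.3, -0.4, -0.7]
width: 0.0279
gripper_force: 15.0
t 3.98 pos [ 0.4268 -0.0065  0.1599] rot [-3.136e+00  2.000e-03 -1.570e+00] w 0.0279
0.6034,-0.232,0.10,-1.796 cm [ 22.57 -17.62   6.04] turn [-0.006  0.003  0.226]
0.6034,-0.232,0.047,-1.796 cm [ 22.58 -17.59  11.34] turn [-0.006  0.003  0.226]
```

```bash

python3 -m creep '[[[2,3,-2.3,0,0,0,0.05],[2,7,-5.4,0,0,0,0.1],[2,11,-8.6,0,0,0,0.15],[2,15,-11.7,0,0,0,0.2],[2,19,-14.8,0,0,0,0.226],[2,21.5,-16.8,1,0,0,0.226],[2,22.6,-17.6,3,0,0,0.226],[2,22.6,-17.6,6,0,0,0.226],[2,22.6,-17.6,9,0,0,0.226],[2,22.6,-17.6,10.6,0,0,0.226],[2,22.6,-17.6,11.2,0,0,0.226],[2,22.6,-17.6,11.4,0,0,0.226],[2,22.6,-17.6,11.4,0,0,0.226],[2,22.6,-17.6,11.4,0,0,0.226]]]'
python3 - <<'E'
from h import *
a=snap("top","pics/t1.png");b=snap("side","pics/s1.png")
o=np.hstack([cv2.resize(a[110:230,360:500],None,fx=2.8,fy=2.8),cv2.resize(b[120:240,260:400],None,fx=2.8,fy=2.8)])
cv2.imwrite("pics/c2.png",np.clip(o*1.4,0,255).astype(np.uint8))
E
```

```text
t: 5.72
eef_pos: [0.6005, -0.2331, 0.0444]
ee_rot: [-3.142, -0.001, -1.796]
force: [-4.5, 1.1, 11.2]
width: 0.0278
gripper_force: 15.0
```

View pics/c2.png

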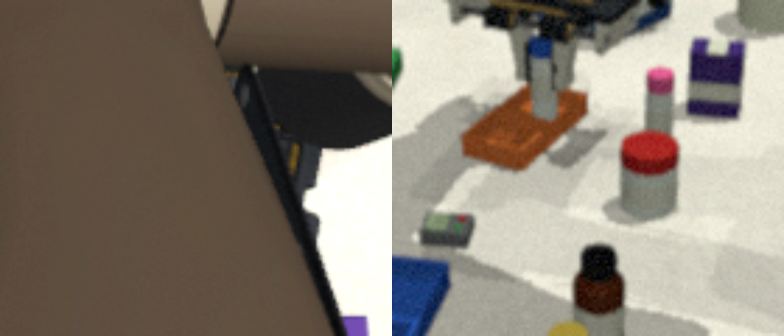

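The side view shows the blue vial upright in the far compartment of the orange tray, resting on the floor. I'll release it and move on to the amber bottle.

```bash

python3 -m creep '[[[2,0,0,-0.15,0,0,0],[3.5,0,0,-0.15,0,0,0],[6,0,0,-0.15,0,0,0],[7,0,0,-0.15,0,0,0],[7,0,0,-0.15,0,0,0],[7,0,0,-2,0,0,0],[7,0,0,-6,0,0,0],[7,0,0,-10,0,0,0],[7,0,0,-11,0,0,0]]]'
python3 go.py 0.4535,0.1035,0.13,-1.571 0.4535,0.1035,0.027,-1.571
```

```text
t: 6.95
eef_pos: [0.6028, -0.2336, 0.1574]
ee_rot: [-3.135, 0.0, -1.796]
force: [-0.1, 0.8, -0.7]
width: 0.07
gripper_force: 0.0
t 6.95 pos [ 0.6028 -0.2336  0.1574] rot [-3.135  0.    -1.796] w 0.07
0.4535,0.1035,0.13,-1.571 cm [-29.52  22.11   2.6 ] turn [-0.006 -0.001 -0.225]
0.4535,0.1035,0.027,-1.571 cm [-29.52  22.18  12.9 ] turn [-0.006 -0.001 -0.225]
```

```bash

python3 -m creep '[[[8.7,-29.5,22.1,2,0,0,-0.225],[8.7,-29.5,22.1,2,0,0,-0.225],[8.7,-29.5,22.1,2,0,0,-0.225],[8.7,-29.5,22.1,2,0,0,-0.225],[8.7,-29.5,22.1,2,0,0,-0.225],[8.7,-29.5,22.1,2,0,0,-0.225],[8.7,-29.5,22.1,2,0,0,-0.225],[8.7,-29.5,22.1,2,0,0,-0.225],[8.7,-29.5,22.1,2,0,0,-0.225],[8.7,-29.5,22.1,2,0,0,-0.225],[8.7,-29.5,22.1,5,0,0,-0.225]]]'
python3 go.py 0.4535,0.1035,0.027,-1.571
```

```text
t: 8.32
eef_pos: [0.4537, 0.104, 0.1039]
ee_rot: [-3.138, 0.002, -1.573]
force: [0.4, -0.1, -0.7]
width: 0.0875
gripper_force: 0.0
t 8.32 pos [0.4537 0.104  0.1039] rot [-3.138e+00  2.000e-03 -1.573e+00] w 0.0875
0.4535,0.1035,0.027,-1.571 cm [0.07 0.05 7.69] turn [-0.004  0.002 -0.002]
```

```bash

python3 -m creep '[[[8.7,0.05,0,4,0,0,0],[8.7,0.05,0,7,0,0,0],[8.7,0.05,0,7.6,0,0,0],[8.7,0.05,0,7.6,0,0,0],[6,0.05,0,7.6,0,0,0],[3.5,0.05,0,7.6,0,0,0],[3.5,0.05,0,7.6,0,0,0],[3.5,0.05,0,7.6,0,0,0],[3.5,0.05,0,7.6,0,0,0],[3.5,0.05,0,6.8,0,0,0],[3.5,0.05,0,4,0,0,0],[3.5,0.05,0,0,0,0,0],[3.5,0.05,0,-4,0,0,0],[3.5,0.05,0,-4,0,0,0]]]' 20
python3 go.py 0.6186,-0.166,0.10,-1.796 0.6186,-0.166,0.032,-1.796
```

```text
t: 10.07
eef_pos: [0.4535, 0.1044, 0.146]
ee_rot: [-3.136, 0.003, -1.571]
force: [0.4, 0.2, -1.5]
width: 0.0393
gripper_force: 20.0
t 10.07 pos [0.4535 0.1044 0.146 ] rot [-3.136e+00  3.000e-03 -1.571e+00] w 0.0393
0.6186,-0.166,0.10,-1.796 cm [ 27.05 -16.5    4.6 ] turn [-0.005  0.004  0.225]
0.6186,-0.166,0.032,-1.796 cm [ 27.07 -16.47  11.4 ] turn [-0.005  0.004  0.225]
```

```bash

python3 -m creep '[[[3.5,3,-1.8,0,0,0,0.05],[3.5,7.5,-4.6,0,0,0,0.1],[3.5,12,-7.3,0,0,0,0.15],[3.5,16.5,-10.1,0,0,0,0.2],[3.5,21,-12.8,0,0,0,0.225],[3.5,25,-15.3,0,0,0,0.225],[3.5,27.1,-16.5,2,0,0,0.225],[3.5,27.1,-16.5,6,0,0,0.225],[3.5,27.1,-16.5,9,0,0,0.225],[3.5,27.1,-16.5,10.6,0,0,0.225],[3.5,27.1,-16.5,11.1,0,0,0.225],[3.5,27.1,-16.5,11.3,0,0,0.225],[3.5,27.1,-16.5,11.3,0,0,0.225]]]'
python3 -m creep '[[[5,0,0,-0.1,0,0,0],[6.5,0,0,-0.1,0,0,0],[7.5,0,0,-0.1,0,0,0],[7.5,0,0,-0.1,0,0,0],[7.5,0,0,-3,0,0,0],[7.5,0,0,-7,0,0,0],[7.5,0,0,-11,0,0,0],[7.5,0,0,-12,0,0,0]]]'
python3 go.py 0.431,-0.3005,0.10,-1.506 0.431,-0.3005,0.033,-1.506
python3 - <<'E'
from h import *
b=snap("side","pics/s2.png"); o=cv2.resize(b[120:240,260:400],None,fx=4,fy=4)
cv2.imwrite("pics/c3.png",np.clip(o*1.3,0,255).astype(np.uint8))
for uv in((473.9,223),(490.5,223)): print(onz("top",uv,.075))
E
```

```text
t: 11.7
eef_pos: [0.6165, -0.1679, 0.0316]
ee_rot: [-3.141, -0.0, -1.796]
force: [-5.5, -0.5, 8.6]
width: 0.0396
gripper_force: 20.0
t: 12.7
eef_pos: [0.618, -0.168, 0.1527]
ee_rot: [-3.137, 0.001, -1.796]
force: [0.2, 0.2, -0.1]
width: 0.0747
gripper_force: 0.0
t 12.7 pos [ 0.618  -0.168   0.1527] rot [-3.137e+00  1.000e-03 -1.796e+00] w 0.0747
0.431,-0.3005,0.10,-1.506 cm [17.11 15.29  5.19] turn [-0.005 -0.    -0.29 ]
0.431,-0.3005,0.033,-1.506 cm [17.11 15.32 11.89] turn [-0.005 -0.    -0.29 ]
[ 0.45761104 -0.28349264  0.075     ]
[ 0.45699151 -0.31789311  0.075     ]
```

View pics/c3.png

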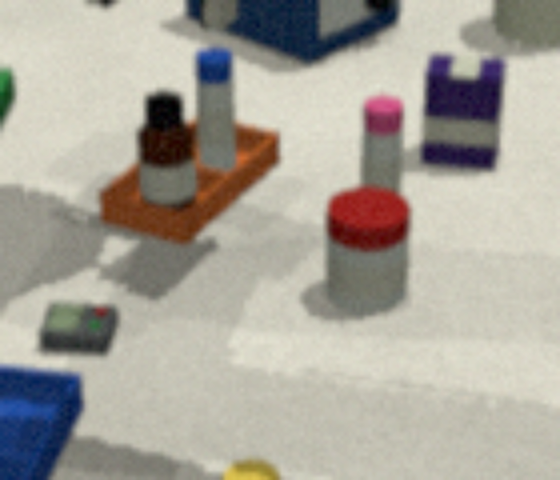

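The side view shows both items upright in the orange tray, with the amber bottle in the near compartment and the blue vial in the far one. The carton is next.

```bash

python3 -m creep '[[[8.7,17.3,15.4,0,0,0,-0.29],[8.7,17.3,15.4,0,0,0,-0.29],[8.7,17.3,15.4,0,0,0,-0.29],[8.7,17.3,15.4,0,0,0,-0.29],[8.7,17.3,15.4,0,0,0,-0.29],[8.7,17.3,15.4,1,0,0,-0.29],[8.7,17.3,15.4,5,0,0,-0.29],[8.7,17.3,15.4,8,0,0,-0.29],[8.7,17.3,15.4,11,0,0,-0.29],[8.7,17.3,15.4,11.8,0,0,-0.29],[8.7,17.3,15.4,11.8,0,0,-0.29],[7,17.3,15.4,11.8,0,0,-0.29],[5,17.3,15.4,11.8,0,0,-0.29],[5,17.3,15.4,11.8,0,0,-0.29],[5,17.3,15.4,11.8,0,0,-0.29],[5,17.3,15.4,11.8,0,0,-0.29]]]' 15
python3 -m creep '[[[5,0,0,-1,0,0,0],[5,0,0,-5,0,0,0],[5,0,0,-9,0,0,0],[5,0,0,-12.5,0,0,0],[5,0,0,-12.5,0,0,0]]]'
python3 go.py 0.625,0.1845,0.10,-1.494 0.625,0.1845,0.038,-1.494
```

```text
t: 14.75
eef_pos: [0.4279, -0.302, 0.0321]
ee_rot: [-3.141, -0.0, -1.507]
force: [-0.7, 0.7, 5.2]
width: 0.056
gripper_force: 15.0
t: 15.38
eef_pos: [0.4292, -0.3025, 0.1599]
ee_rot: [-3.136, -0.002, -1.506]
force: [0.4, -0.3, -2.0]
width: 0.056
gripper_force: 15.0
t 15.38 pos [ 0.4292 -0.3025  0.1599] rot [-3.136e+00 -2.000e-03 -1.506e+00] w 0.056
0.625,0.1845,0.10,-1.494 cm [-47.36 -22.64   6.01] turn [-0.005 -0.002 -0.012]
0.625,0.1845,0.038,-1.494 cm [-47.37 -22.6   12.21] turn [-0.005 -0.002 -0.012]
```

```bash

python3 -m creep '[[[5,-3,-1.4,0,0,0,0],[5,-7.5,-3.6,0,0,0,0],[5,-12,-5.7,0,0,0,0],[5,-17,-8.1,0,0,0,0],[5,-22,-10.5,0,0,0,0],[5,-27,-12.9,0,0,0,0],[5,-32,-15.3,0,0,0,0],[5,-37,-17.7,0,0,0,0],[5,-41.5,-19.8,0,0,0,0],[5,-45,-21.5,0,0,0,-0.01],[5,-47,-22.5,0,0,0,-0.01],[5,-47.4,-22.6,2,0,0,-0.01],[5,-47.4,-22.6,6,0,0,-0.01],[5,-47.4,-22.6,9,0,0,-0.01],[5,-47.4,-22.6,11.2,0,0,-0.01],[5,-47.4,-22.6,12,0,0,-0.01],[5,-47.4,-22.6,12.2,0,0,-0.01],[5,-47.4,-22.6,12.2,0,0,-0.01]]]'
python3 - <<'E'
from h import *
b=snap("side","pics/s3.png"); o=cv2.resize(b[180:300,190:340],None,fx=4,fy=4)
cv2.imwrite("pics/c4.png",np.clip(o*1.3,0,255).astype(np.uint8))
E
```

```text
t: 17.62
eef_pos: [0.623, 0.1854, 0.035]
ee_rot: [-3.141, 0.0, -1.497]
force: [0.6, -1.2, -1.0]
width: 0.0556
gripper_force: 15.0
```

View pics/c4.png

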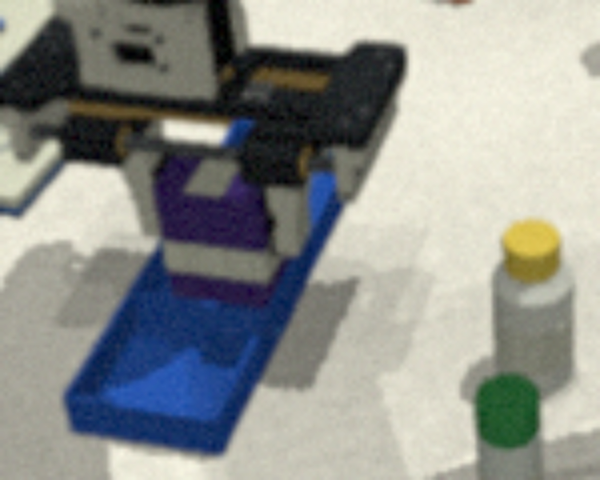

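The carton is upright between the fingers, inside the middle compartment and clear of the near divider. I'll release it and go to the green vial.

```bash

python3 -m creep '[[[6,0,0,0,0,0,0],[7,0,0,0,0,0,0],[8.5,0,0,0,0,0,0],[8.5,0,0,0,0,0,0],[8.5,0,0,-3,0,0,0],[8.5,0,0,-7,0,0,0],[8.5,0,0,-11,0,0,0],[8.5,0,0,-12.5,0,0,0],[8.5,0,0,-12.5,0,0,0]]]'
python3 go.py 0.4286,0.3075,0.10,-1.571 0.4286,0.3075,0.041,-1.571
python3 - <<'E'
from h import *
b=snap("side","pics/s4.png"); o=cv2.resize(b[180:300,190:340],None,fx=4,fy=4)
cv2.imwrite("pics/c5.png",np.clip(o*1.3,0,255).astype(np.uint8))
E
```

```text
t: 18.8
eef_pos: [0.6232, 0.1859, 0.1605]
ee_rot: [-3.14, 0.001, -1.497]
force: [-0.0, 0.7, -0.2]
width: 0.0853
gripper_force: 0.0
t 18.8 pos [0.6232 0.1859 0.1605] rot [-3.140e+00  1.000e-03 -1.497e+00] w 0.0853
0.4286,0.3075,0.10,-1.571 cm [-13.56  18.52   6.03] turn [-0.002  0.001  0.074]
0.4286,0.3075,0.041,-1.571 cm [-13.55  18.53  11.93] turn [-0.002  0.001  0.074]
```

View pics/c5.png

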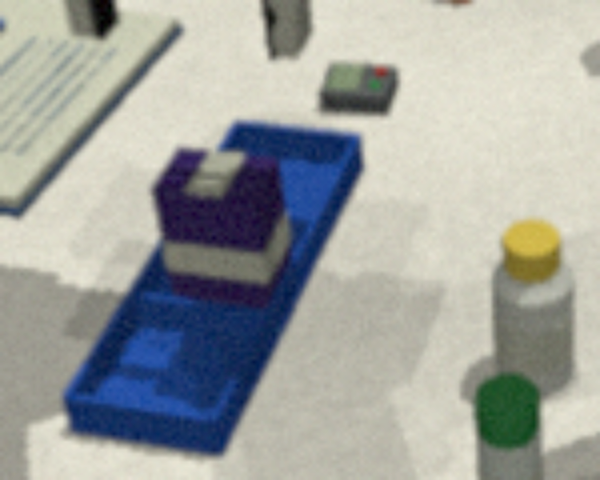

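The carton stands upright on the middle compartment floor.

```bash

python3 -m creep '[[[8.5,-13.6,18.5,0,0,0,0.074],[8.5,-13.6,18.5,0,0,0,0.074],[8.5,-13.6,18.5,0,0,0,0.074],[8.5,-13.6,18.5,0,0,0,0.074],[8.5,-13.6,18.5,0,0,0,0.074],[8.5,-13.6,18.5,2,0,0,0.074],[8.5,-13.6,18.5,6,0,0,0.074],[8.5,-13.6,18.5,10,0,0,0.074],[8.5,-13.6,18.5,11.8,0,0,0.074],[8.5,-13.6,18.5,11.8,0,0,0.074],[5,-13.6,18.5,11.8,0,0,0.074],[2,-13.6,18.5,11.8,0,0,0.074],[2,-13.6,18.5,11.8,0,0,0.074],[2,-13.6,18.5,11.8,0,0,0.074],[2,-13.6,18.5,11.8,0,0,0.074],[2,-13.6,18.5,11.8,0,0,0.074]]]' 15
python3 -m creep '[[[2,0,0,-1,0,0,0],[2,0,0,-5,0,0,0],[2,0,0,-9,0,0,0],[2,0,0,-12,0,0,0],[2,0,0,-12,0,0,0]]]'
python3 go.py 0.619,0.260,0.10,-1.494 0.619,0.260,0.046,-1.494
```

```text
t: 20.85
eef_pos: [0.4282, 0.3076, 0.0416]
ee_rot: [-3.142, 0.0, -1.571]
force: [-0.0, 1.6, 0.2]
width: 0.0302
gripper_force: 0.0
t: 21.48
eef_pos: [0.4293, 0.3088, 0.1649]
ee_rot: [-3.138, 0.004, -1.57]
force: [-0.3, -0.0, -1.2]
width: 0.0277
gripper_force: 15.0
t 21.48 pos [0.4293 0.3088 0.1649] rot [-3.138  0.004 -1.57 ] w 0.0277
0.619,0.260,0.10,-1.494 cm [  4.92 -18.94   6.54] turn [-0.004  0.004 -0.076]
0.619,0.260,0.046,-1.494 cm [  4.94 -18.92  11.94] turn [-0.004  0.004 -0.076]
```

```bash

python3 -m creep '[[[2,1,-4,0,0,0,-0.03],[2,2,-8,0,0,0,-0.06],[2,3.2,-12.5,0,0,0,-0.076],[2,4.3,-16.5,0,0,0,-0.076],[2,4.9,-18.9,1,0,0,-0.076],[2,4.9,-18.9,4,0,0,-0.076],[2,4.9,-18.9,7,0,0,-0.076],[2,4.9,-18.9,10,0,0,-0.076],[2,4.9,-18.9,11,0,0,-0.076],[2,4.9,-18.9,11,0,0,-0.076]]]'
python3 -m creep '[[[2,0,0,0.3,0,0,0],[2,0,0,0.3,0,0,0]]]'
python3 -m creep '[[[2,0,0,0.2,0,0,0],[2,0,0,0.2,0,0,0]]]'
python3 go.py 0.619,0.260,0.046,-1.494
python3 - <<'E'
from h import *
b=snap("side","pics/s5.png"); o=cv2.resize(b[180:300,190:340],None,fx=4,fy=4)
cv2.imwrite("pics/c6.png",np.clip(o*1.3,0,255).astype(np.uint8))
E
```

```text
t: 22.72
eef_pos: [0.617, 0.2583, 0.051]
ee_rot: [3.14, -0.001, -1.495]
force: [-0.4, 0.4, 0.2]
width: 0.0278
gripper_force: 15.0
t: 22.98
eef_pos: [0.6176, 0.2589, 0.0495]
ee_rot: [-3.14, 0.001, -1.495]
force: [0.6, 0.1, -0.5]
width: 0.0276
gripper_force: 15.0
t: 23.22
eef_pos: [0.6173, 0.2586, 0.0467]
ee_rot: [-3.141, 0.0, -1.495]
force: [0.2, -0.5, -0.0]
width: 0.028
gripper_force: 15.0
t 23.23 pos [0.6173 0.2586 0.0467] rot [-3.141  0.    -1.495] w 0.028
0.619,0.260,0.046,-1.494 cm [-0.13 -0.18  0.07] turn [-0.     0.    -0.001]
```

View pics/c6.png

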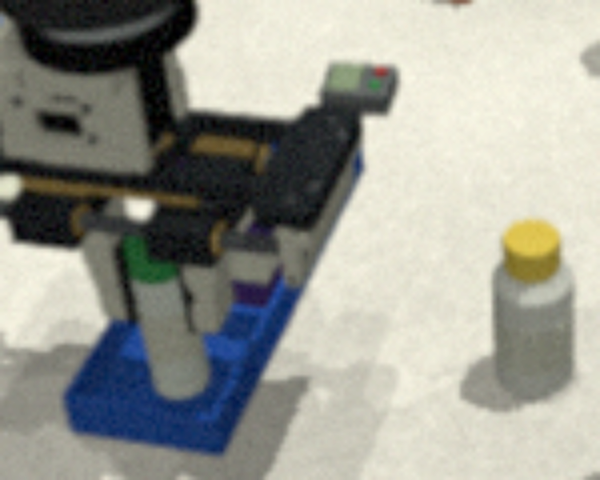

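The vial looks slightly leaned in the side view, from (222,243) at the cap to (236,277) at the base. I'll check that against the expected vertical.

```bash
python3 - <<'E'
from h import *
x,y=.6173,.2586
for z in(.004,.02,.05,.075,.097):print(z,proj("side",(x,y,z)).round(1))
# vial lean of 0.1rad bottom toward +y / -y
for dy in(-.007,.007):print(dy,proj("side",(x,y+dy,.004)).round(1),proj("side",(x+dy,y,.004)).round(1))
im=cv2.imread("pics/s5.png");h=cv2.cvtColor(im,cv2.COLOR_BGR2HSV)
for v in range(240,281,4):
    r=h[v,215:250];print(v,"".join("%4d"%s for s in r[:,1]))
E
```

```text
0.004 [235.3 273.5]
0.02 [234.1 267.8]
0.05 [231.7 256.7]
0.075 [229.7 247. ]
0.097 [227.8 238.2]
-0.007 [236.8 271.1] [238.4 274.2]
0.007 [233.7 276. ] [232.1 272.9]
240   30  24  21  30  27  83 170 142 151 201 137 165  43  80  20  51  43  49 109  80  81 170  68  45 109 128  46 118 119 116  34  33  18  31  26
244   30  28  29  27  27  85 156 157 139 158 141 173 135  85  26  28  73  68 142  23  99  67  55 143  46  59  40  75  27  77  33  25  30  28  34
248   27  38  29  36  40  43  70 133 147 146 173 155 187 137 163 177 167 169 132 101  23  25  29  33  33  29  28  23  20  38  26  28  34  30  35
252   32  32  33  20  35  22  22  24  23  19  13  22  20  23  22  21  15  13  16  14  10  27  22  33  27  30  30  27  32  23  30  23  24  55 123
256   27  21  33  32  32  26  24  20  26  29  16  18  15  21  18  17  21  15  21  21  18  28  26  26  28  27  24  29  29  28  36  23  56 155 176
260   21  14  30 103 126 112 115 193 174  63  10  24  22  25  24  24  26  35  27  33  37  25  36  17  27  27  31  32  35  39  17 133 174 187 203
264   79 182 195 186 200 168 224 192 187 192 131  20  31  22  34  24  29  30  29  25  36  25  23  35  24  57 160 181 198 179 192 196 213 206 193
268  179 227 202 199 198 197 195 204 200 187 191 120  25  27  25  35  27  29  30  35  35  18  28  26  24   7  92 168 208 195 186 192 193 196 181
272  212 230 185 205 173 159 197 206 208 194 178 214  96  14  16  23  25  24  15  25  18  19  18  11  25  21  16  71 164 238 201 197 167 199 196
276  196 208 204 176 174 183 190 226 251 201 167 187 170  90  11  29  22  23  22  21  18   8  20  18  23  17  59 142 181 215 185 206 209 195 188
280  191 203 189 188 191 206 165 192 210 181 215 207 204 193 215 196 157 148 147 145 144 163 186 201 213 199 231 236 236 187 216 238 209 215 255
```

The slope is 0.25 measured against 0.21 expected, so the lean is only about 2° and the base is within a millimetre or so of the floor. I'll lower until it touches, then release.

```bash

python3 -m creep '[[[2,0,0,0.15,0,0,0],[2,0,0,0.15,0,0,0]]]'
python3 -m creep '[[[3,0,0,0,0,0,0],[5,0,0,0,0,0,0],[6.5,0,0,0,0,0,0],[6.5,0,0,0,0,0,0],[6.5,0,0,-3,0,0,0],[6.5,0,0,-7,0,0,0],[6.5,0,0,-11,0,0,0],[6.5,0,0,-12,0,0,0],[6.5,0,0,-12,0,0,0]]]'
python3 go.py 0.4579,-0.0994,0.16,-1.571 0.4579,-0.0994,0.031,-1.571
python3 - <<'E'
from h import *
b=snap("side","pics/s6.png"); o=cv2.resize(b[180:300,190:340],None,fx=4,fy=4)
cv2.imwrite("pics/c7.png",np.clip(o*1.3,0,255).astype(np.uint8))
E
```

```text
t: 23.52
eef_pos: [0.6174, 0.2587, 0.0466]
ee_rot: [-3.141, 0.0, -1.494]
force: [-3.8, 0.4, 8.4]
width: 0.0279
gripper_force: 15.0
t: 24.65
eef_pos: [0.6173, 0.2587, 0.1655]
ee_rot: [-3.141, 0.001, -1.495]
force: [0.5, -0.2, -1.6]
width: 0.0647
gripper_force: 0.0
t 24.65 pos [0.6173 0.2587 0.1655] rot [-3.141e+00  1.000e-03 -1.495e+00] w 0.0647
0.4579,-0.0994,0.16,-1.571 cm [34.5  18.61  0.5 ] turn [-0.001  0.001  0.076]
0.4579,-0.0994,0.031,-1.571 cm [34.51 18.62 13.4 ] turn [-0.001  0.001  0.076]
```

View pics/c7.png

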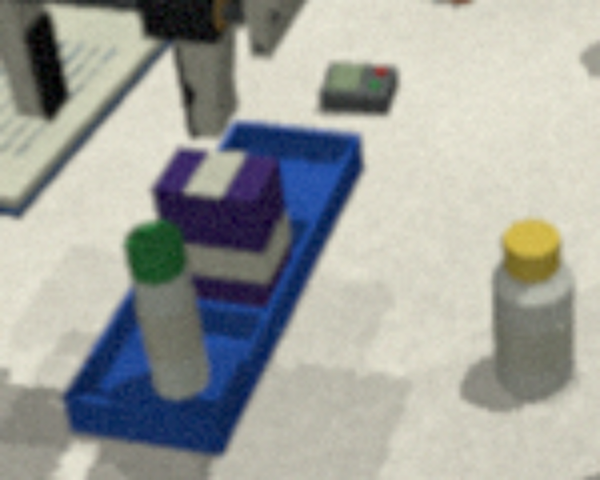

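The green vial is standing freely in the left compartment. The red jar is last.

```bash

python3 -m creep '[[[8.7,34.5,18.6,0,0,0,0.076],[8.7,34.5,18.6,0,0,0,0.076],[8.7,34.5,18.6,0,0,0,0.076],[8.7,34.5,18.6,0,0,0,0.076],[8.7,34.5,18.6,0,0,0,0.076],[8.7,34.5,18.6,0,0,0,0.076],[8.7,34.5,18.6,0,0,0,0.076],[8.7,34.5,18.6,0,0,0,0.076],[8.7,34.5,18.6,2,0,0,0.076],[8.7,34.5,18.6,5,0,0,0.076]]]'
python3 go.py 0.4579,-0.0994,0.031,-1.571
```

```text
t: 25.95
eef_pos: [0.4593, -0.0985, 0.1146]
ee_rot: [-3.14, 0.0, -1.57]
force: [-0.1, 0.7, -0.3]
width: 0.0868
gripper_force: 0.0
t 25.95 pos [ 0.4593 -0.0985  0.1146] rot [-3.14  0.   -1.57] w 0.0868
0.4579,-0.0994,0.031,-1.571 cm [0.09 0.16 8.36] turn [-0.002  0.     0.001]
```

```bash

python3 -m creep '[[[8.7,0.1,0.1,3,0,0,0],[8.7,0.1,0.1,6,0,0,0],[8.7,0.1,0.1,8,0,0,0],[8.7,0.1,0.1,8.3,0,0,0],[8.7,0.1,0.1,8.3,0,0,0],[7,0.1,0.1,8.3,0,0,0],[5,0.1,0.1,8.3,0,0,0],[5,0.1,0.1,8.3,0,0,0],[5,0.1,0.1,8.3,0,0,0],[5,0.1,0.1,8.3,0,0,0],[5,0.1,0.1,8.3,0,0,0]]]' 20
python3 -m creep '[[[5,0,0,-1,0,0,0],[5,0,0,-5,0,0,0],[5,0,0,-9,0,0,0],[5,0,0,-12.5,0,0,0],[5,0,0,-12.5,0,0,0]]]'
python3 go.py 0.631,0.1085,0.10,-1.494 0.631,0.1085,0.036,-1.494
```

```text
t: 27.32
eef_pos: [0.4572, -0.1006, 0.0323]
ee_rot: [-3.141, -0.0, -1.571]
force: [-1.5, -0.5, 6.7]
width: 0.0538
gripper_force: 20.0
t: 27.95
eef_pos: [0.4587, -0.1004, 0.1602]
ee_rot: [-3.136, 0.001, -1.57]
force: [-1.0, -0.1, -1.6]
width: 0.0536
gripper_force: 20.0
t 27.95 pos [ 0.4587 -0.1004  0.1602] rot [-3.136e+00  1.000e-03 -1.570e+00] w 0.0536
0.631,0.1085,0.10,-1.494 cm [-20.88 -17.2    6.14] turn [-0.006  0.    -0.076]
0.631,0.1085,0.036,-1.494 cm [-20.88 -17.16  12.54] turn [-0.006  0.    -0.076]
```

```bash

python3 -m creep '[[[5,-3,-2.5,0,0,0,0],[5,-7,-5.8,0,0,0,-0.04],[5,-11,-9,0,0,0,-0.076],[5,-15,-12.3,0,0,0,-0.076],[5,-18.5,-15.2,0,0,0,-0.076],[5,-20.9,-17.2,0,0,0,-0.076],[5,-20.9,-17.2,2,0,0,-0.076],[5,-20.9,-17.2,6,0,0,-0.076],[5,-20.9,-17.2,9,0,0,-0.076],[5,-20.9,-17.2,9,0,0,-0.076]]]'
python3 go.py 0.631,0.1085,0.036,-1.494
```

```text
t: 29.2
eef_pos: [0.6266, 0.1074, 0.0638]
ee_rot: [3.135, -0.002, -1.495]
force: [1.3, 0.2, -1.1]
width: 0.0533
gripper_force: 20.0
t 29.2 pos [0.6266 0.1074 0.0638] rot [ 3.135e+00 -2.000e-03 -1.495e+00] w 0.0533
0.631,0.1085,0.036,-1.494 cm [-0.08 -0.47  2.77] turn [ 0.006 -0.002 -0.001]
```

```bash
python3 - <<'E'
from h import *
b=snap("side","pics/s7.png"); o=cv2.resize(b[170:290,190:340],None,fx=4,fy=4)
cv2.imwrite("pics/c8.png",np.clip(o*1.3,0,255).astype(np.uint8))
E
```

```text
(no output)
```

View pics/c8.png

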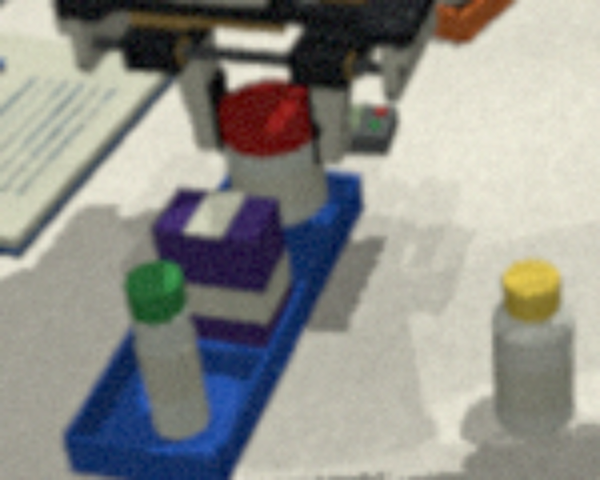

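The jar is held upright over the last compartment, clear of the carton.

```bash

python3 -m creep '[[[5,0,-0.2,0,0,0,0],[5,0,-0.2,0,0,0,0]]]'
python3 -m creep '[[[5,0,0,1.5,0,0,0],[5,0,0,2.5,0,0,0],[5,0,0,3,0,0,0],[5,0,0,3,0,0,0]]]'
python3 go.py 0.631,0.1085,0.036,-1.494
```

```text
t: 29.5
eef_pos: [0.632, 0.1089, 0.0686]
ee_rot: [-3.139, 0.001, -1.495]
force: [-0.1, -0.6, -1.3]
width: 0.0536
gripper_force: 20.0
t: 30.0
eef_pos: [0.6308, 0.1085, 0.0366]
ee_rot: [3.141, -0.0, -1.495]
force: [-0.0, 0.3, 0.3]
width: 0.0534
gripper_force: 20.0
t 30.0 pos [0.6308 0.1085 0.0366] rot [ 3.141 -0.    -1.495] w 0.0534
0.631,0.1085,0.036,-1.494 cm [-0.   -0.02  0.06] turn [ 0.001 -0.    -0.001]
```

```bash

python3 -m creep '[[[5,0,0,0.15,0,0,0],[5,0,0,0.15,0,0,0]]]'
python3 -m creep '[[[6,0,0,0,0,0,0],[7,0,0,0,0,0,0],[8.5,0,0,0,0,0,0],[8.5,0,0,0,0,0,0],[8.5,0,0,-3,0,0,0],[8.5,0,0,-7,0,0,0],[8.5,0,0,-11,0,0,0],[8.5,0,0,-14,0,0,0],[8.5,4,10,-16,0,0,0],[8.5,14,16,-16,0,0,0],[8.5,14,16,-16,0,0,0],[8.5,14,16,-16,0,0,0],[8.5,14,16,-16,0,0,0],[8.5,14,16,-16,0,0,0]]]'
python3 - <<'E'
from h import *
b=snap("side","pics/s8.png"); o=cv2.resize(b[130:330,190:440],None,fx=3,fy=3)[:600,:800]
cv2.imwrite("pics/c9.png",np.clip(o*1.3,0,255).astype(np.uint8))
E
```

```text
t: 30.25
eef_pos: [0.6311, 0.1086, 0.0362]
ee_rot: [-3.141, -0.0, -1.495]
force: [-2.2, -0.6, 4.8]
width: 0.0535
gripper_force: 20.0
t: 32.0
eef_pos: [0.4825, -0.0431, 0.1959]
ee_rot: [-3.141, 0.0, -1.495]
force: [0.2, 0.4, -0.4]
width: 0.0851
gripper_force: 0.0
```

View pics/c9.png

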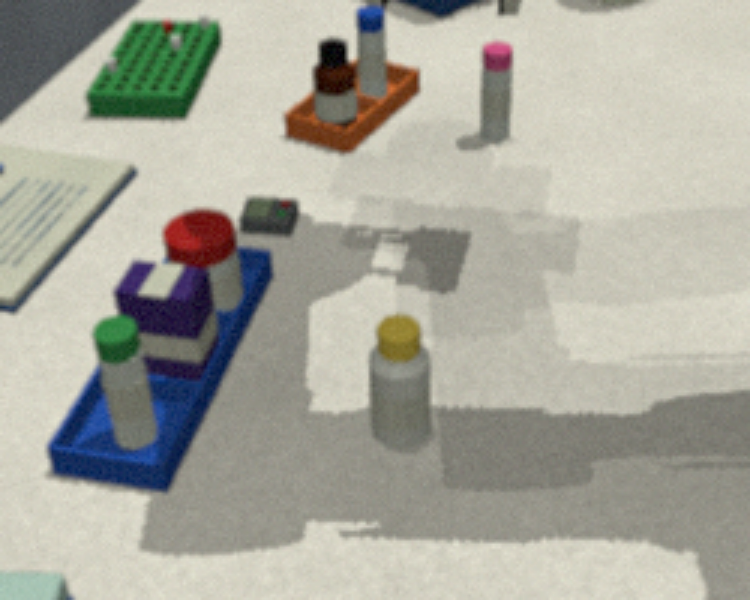

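All five items stand upright in their compartments, and the pink vial and white bottle have not moved.

```bash
python3 -c "
from station import *
print(job_done())"
```

```text
the job is handed in; nothing more can be done
None
```

Both kits are made up as asked and the job is handed in at about 32 s: all five items stood upright in their compartments in the last picture, with the pink vial and yellow-capped white bottle left where they were.

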